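# Spring the roll-holder bar open with the release fork

## Robot

A 6-joint arm with a two-finger parallel gripper is mounted at the origin on the work surface. World frame = base frame: x ahead of the robot, y to its left, z up, the work surface at z = 0. Lengths are in mm, angles in rad, forces in N, time in s.
With the tool pointing down it reaches from about 275 to 1000 mm from the base axis. Payload 8.4 kg.
Tool frame: the origin (TCP) lies midway between the tips of the shut fingers; the grasp point (between the pads) lies 19 mm behind it; z points along the fingers, y is the line along which they close (so a half turn about z gives the same grasp; the last joint's range is limited). The gripper opens to 85 mm and grips with 20 to 120 N. Pads are 22 mm wide; open, the fingers measure 114 mm over their backs; the gripper's body (76 mm by 85 mm) begins 54 mm behind the grasp point. The pads swing forward as they close: fully open they stand 13 mm farther back than shut.
Start: joints at [1.34, 0.353, 1.633, -0, 1.155, -0.002], TCP at [141.754, 608.715, 231.281] pointing down, gripper open.
Joint ranges: [-2.63, 2.63], [-0.92, 2.1], [0.06, 2.66], [-1.3, 4.44], [0, 2.69], [-3.02, 3.02]. Speed limits (rad/s): [2.22, 2.22, 2.79, 3.14, 3.14, 3.14].

## Interface

Orientations are given as [roll, pitch, yaw] about the fixed x, y, z axes, in that order (R = Rz(yaw) Ry(pitch) Rx(roll)).
In Python, from rig import * gives the robot as it stands.
- The arm moves only by the shell command python3 -m jog 'ROWS' [FORCE]. ROWS is JSON, a list of rows, each an object of numbers: "x", "y", "z": the shift along the tool's x, y, z in cm; "spin": the turn about the tool's z in rad; "grip": the closure, from 0 (fully open) to 1 (shut). In form: [{"x": .., "y": .., "z": .., "spin": .., "grip": ..}, ...]. A call has 1 to 20 rows; each row shifts and turns the commanded pose from where the row before left it, along the tool's axes as they then stand; what a row does not reach is not made up. A row lasts 1/12 s, in which the tool goes at most 41.7 mm and 7.16 degrees, less where a joint would pass 70% of its speed; a pose out of reach is approached as far as the arm can. A call with a gripper value outside its range is refused whole. The fingers move at their own pace and stop on an object; FORCE is the grip in N (left out, the last holds). Time passes only in rows, so rows that do not move let the fingers close. It gives the time, the measured TCP pose, the force, the opening and the grip force at its end, in the units of the state.
- sense(): the state, without advancing time (a new reading comes with each control period).
- grab_frame(name): name is "side" or "top" or "wrist"; returns a dict with "pixels" (384x512x3 uint8, blue, green, red), "camera_matrix" (3x3 intrinsics, pixels), "rvec" (rotation vector, rad) and "tvec" (3), from world to camera coordinates, as OpenCV has them; the wrist camera has in their place "T_tool_cam" (4x4, takes a point from camera to tool coordinates, whose origin is the TCP and whose axes are the flange's). Camera axes: x right, y down, z forward; pixel columns grow to the right and rows downward; lengths in mm; the calibration is good to about 2 mm. A picture is of the moment at which its call begins: read the wrist's pose just before it. There is no depth.
- sign_off(): hands the job in; it is judged then, once.
The state is a dict: "clock": time; "qpos": joint angles; "qvel": joint speeds; "joint_efforts": joint torques, N m; "eef_pos": TCP position; "tcp_rot": TCP orientation; "contact_force": force on the tool from outside, world axes, zero at the start; "wrist_torque": the same for the moment, N m; "opening": opening from 0.0 (shut) to 1.0 (fully open); "grasp_force": force on a finger pad.
Only numpy, scipy, OpenCV 4.12 (cv2) and the standard library are available. Lean on these libraries where they do the work, as an engineer would, in place of code of your own. Each camera call takes 0.05 s, during which the arm holds its last target. There are 200 camera calls.

## Task

The lockable roll holder is empty and needs a fresh roll: take the red release fork from its white stand, set it astride the thin pin at the sprung end of the holder's bar, press the black collar sideways until the pin is out of its socket and swing the bar wide open, towards the front and about square to the holder. Work the bar with the fork, not with the fingers, leave the bar open and the fork standing in its stand again, and do not disturb the trimmer, the comb or the fresh roll.

Things in the scene. Friction and masses are not known exactly. Their poses are not given: they have to be found in the camera images.
- holder: Chrome roll holder fixed to the ledge, base 90 x 240 x 8 mm (x, y, z). Origin under the base's centre; its front is -x, y runs along the closed bar. Hinge column at y = +90 mm, socket post at y = -69 to -88 mm (26 mm wide along x), both 88 mm high. The bar's axis lies 62 mm above the ledge.
- bar_hinge (a point): Point on the vertical hinge axis of the bar, at the bar's axis height (62 mm). Its frame turns with the bar: the bar runs from here along its own -y.
- roll_bar (a joint): Hinge angle of the 20 mm thick chrome bar in rad: 0 closed (parallel to the holder's y, pin in its socket), growing as the bar's far end swings towards the holder's front (-x; clockwise from above), stop at 1.5. Slight hinge friction keeps it where it is left (under 0.5 N at the bar's end).
- spring_tip (a joint): How far the sprung end is pressed into the bar, in m: 0 fully out, stop at 0.014. The spring pushes 3 N when out, 7 N at the stop. The pin reaches 8 mm into the socket, so from about 0.0085 on the bar can swing; once the pin is past the post (about 0.15 rad) the spring may be let out again.
- neck (a point): Middle of the thin pin's free length (pin 9 mm diameter), 152 mm from the hinge axis with the spring out; moves with the spring and turns with the bar, its y pointing along the bar to the hinge. 7 mm from here towards the hinge begins the black collar (28 mm diameter, 5 mm thick); 7 mm the other way stands the socket post's face: a 14 mm gap, open above. Pin and collar move as one.
- fork: Red-handled release fork, 140 mm tall, about 110 g, upright, prongs down. Origin midway between the prong tips, z up, x across the prongs, y through the blade. Steel blade 33 mm wide (x), 4 mm thick (y), up to 58 mm above the tips; slot between the prongs 15 mm wide, 26 mm deep. Collar 58 x 26 mm (x, y) from 58 to 66 mm, handle 26 x 18 mm (x, y) from 66 to 140 mm above the tips.
- fork_stand: White plastic stand fixed to the ledge, 90 x 60 x 64 mm (x, y, z), origin under its centre, with an upright slot right through its middle, 46 x 16 mm (x, y). The fork's blade hangs in the slot and its collar rests on the stand's top, the prong tips 6 mm above the ledge and the fork's x along the stand's x.
- dock: White charging dock fixed to the ledge, foot 90 x 80 mm, 38 mm high, origin under its centre. It may have changed places with the fork's stand. Leave alone.
- trimmer: Silver hair trimmer, 42 x 36 x 162 mm, loose and upright in the dock; origin under its centre, 12 mm above the ledge. Leave alone.
- comb: Blue guard comb lying loose on the ledge in front of the holder, 60 x 45 x 22 mm, origin under its centre. Leave alone.
- fresh_roll: Fresh white paper roll, 104 mm diameter, 98 mm tall, standing loose on end; origin under its centre. Leave alone.
Not all that is in view belongs to the job. Leave any green or purple look-alike of the fork alone.

How it is judged (in metres and radians):
On the way, in this order (a step that is already met when the one before it is completed fails the run):
1. the fork is lifted out of its stand (z of fork in the frame of fork_stand above 0.05 m), for 0.1 s.
2. the fork stands astride the pin and presses the sprung end in until the pin is out of its socket (value of joint spring_tip above 0.008 m and contact force between fork and roll_bar above 1 N and x of neck in the frame of fork between -0.007 and 0.007 m and z of neck in the frame of fork above 0.003 m), for 0.05 s.
3. the bar is swung wide open (over 1.1 rad) (value of joint roll_bar above 1.1 rad), for 0.1 s.
At the end, for the whole second after the job is handed in: The bar stands open by more than 1.1 rad (63 degrees) and still, with its sprung end out again (within 3 mm), and the fork stands released and at rest in its stand: upright within 0.12 rad, its collar down on the stand's top (within 6 mm), its middle within 15 mm of the stand's (value of joint roll_bar above 1.1 rad and value of joint spring_tip below 0.003 m and velocity of joint roll_bar between -0.05 and 0.05 rad/s and z of fork in the frame of fork_stand between 0 and 0.012 m and horizontal distance between fork and fork_stand below 0.015 m and angle between fork's own z axis and vertical below 0.12 rad and linear speed of fork below 0.02 m/s); the robot touches nothing.
It fails at once if the fingers work the bar (contact force between the fingers and roll_bar above 1.5 N).
It fails at once if the trimmer is disturbed (distance of trimmer from where it was at the start of the episode above 0.015 m or angle between trimmer's own z axis and vertical above 0.2 rad).
It fails at once if the comb is disturbed (distance of comb from where it was at the start of the episode above 0.015 m).
It fails at once if the fresh roll is disturbed (distance of fresh_roll from where it was at the start of the episode above 0.015 m or angle between fresh_roll's own z axis and vertical above 0.2 rad).
It also fails if it takes over 61 s, if anything falls off the work surface, if the arm or the gripper's body presses on something with over 40 N, if the wrist force passes 120 N, or if a joint passes its speed limit or range.

## Working session

There is one attempt and no reset: what is moved stays moved. The work goes in short steps, Python scripts to look and compute and a shell command to move; the robot and the scene stay as the last step left them, time stands still between calls to the robot, and variables do not carry over. Pictures are saved under pics/ and viewed, at most 10 in all, crops included, and the job is handed in when it is done.

```bash
mkdir -p pics
cat > h.py <<'E'
from rig import *
import cv2, numpy as np
def cam(n):
    f=grab_frame(n); return f
def ray(f,u,v,s=None):
    K=np.array(f["camera_matrix"],float)
    d=np.linalg.inv(K)@[u,v,1]
    R=cv2.Rodrigues(np.array(f["rvec"],float))[0]; t=np.array(f["tvec"],float).ravel()
    return -R.T@t, R.T@d
def onz(f,u,v,z):
    c,d=ray(f,u,v); return c+d*(z-c[2])/d[2]
def proj(f,p):
    return cv2.projectPoints(np.array(p,float).reshape(-1,3),np.array(f["rvec"],float),np.array(f["tvec"],float),np.array(f["camera_matrix"],float),None)[0].reshape(-1,2)
E
python3 - <<'E'
from h import *
import pickle
fs={}
for n in("top","side"):
    f=cam(n); fs[n]=f; cv2.imwrite(f"pics/{n}0.png",f["pixels"]); print(n,ray(f,256,192))
pickle.dump(fs,open("f0.pkl","wb"))
s=sense();print(s)
E
```

```text
top (array([ 467.8147627 ,   20.06666633, 1049.90137727]), array([ 0.09823612,  0.04481697, -0.99444232]))
side (array([ 457.33080626, 1092.60767645,  700.557516  ]), array([ 0.08752762, -0.85106843, -0.51772483]))
{'clock': 0.1, 'qpos': array([ 1.33959980e+00,  3.53576153e-01,  1.63405309e+00,  3.16374934e-05,
        1.15521628e+00, -2.36369072e-03]), 'qvel': array([ 0.00106481, -0.00189076, -0.00235909,  0.00067118,  0.00054379,
       -0.00045101]), 'joint_efforts': array([-4.34863096e-04, -6.06354189e+01, -3.42821288e+01, -2.74540889e-05,
        3.99601864e-03, -5.45411609e-06]), 'eef_pos': array([141.6455556 , 608.29734468, 230.64132528]), 'tcp_rot': array([-3.14033986e+00, -3.18898656e-05,  2.91274701e+00]), 'contact_force': array([-0.43238277,  0.31840843, -0.06964694]), 'wrist_torque': array([ 0.03649013,  0.00496956, -0.04174679]), 'grasp_force': 0.0, 'opening': 1.0014602279117255}
```

View pics/top0.png

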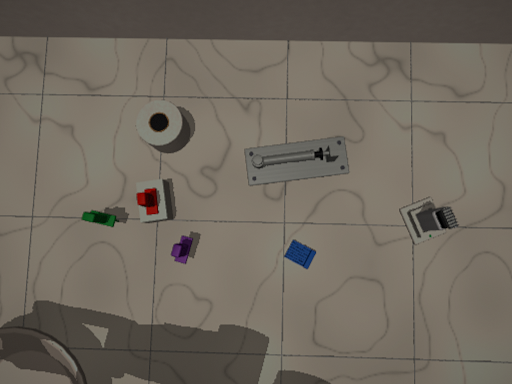

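View pics/side0.png

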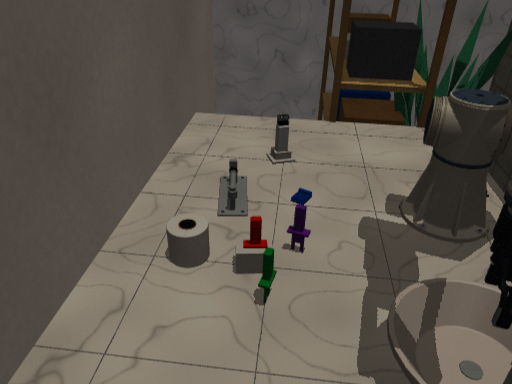

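Top view: +x is up and +y is left. The candidates are red in the white stand at top (149,200) / side (255,232), green at (98,217) / (267,270) and purple at (182,249) / (300,230). I choose the red one. The holder is at (297,160), with its hinge on the left at (258,160) and the sprung end and post on the right at (325,154). The comb is at (300,254), the dock and trimmer at (430,220), and the roll at (160,123).

Run:
```python
from h import *
import pickle
fs=pickle.load(open("f0.pkl","rb"))
t=fs["top"];im=t["pixels"]
a=cv2.resize(im[165:235,120:190],None,fx=6,fy=6,interpolation=cv2.INTER_CUBIC)
b=cv2.resize(im[130:200,240:355],None,fx=6,fy=6,interpolation=cv2.INTER_CUBIC)[:420]
b=b[:,:690]
cv2.imwrite("pics/crop1.png",cv2.resize(np.hstack([a,b]),None,fx=.7,fy=.7))
B,G,R=[im[...,i].astype(int) for i in range(3)]
m=((R>90)&(G<60)&(B<60)).astype(np.uint8)
n,l,st,ce=cv2.connectedComponentsWithStats(m)
for i in range(1,n):
    if st[i,4]>20: print("red",st[i],ce[i])
m=((B>90)&(R<70)).astype(np.uint8);n,l,st,ce=cv2.connectedComponentsWithStats(m)
for i in range(1,n):
    if st[i,4]>60: print("blue",st[i],ce[i],onz(t,*ce[i],15)[:2])
for nme,p,z in[("green",(98,217),60),("purple",(182,249),60),("roll",(160,123),98)]: print(nme,onz(t,*p,z)[:2])
```

```text
red [137 188  18  17 124] [142.73387097 196.15322581]
red [146 205  12  10  85] [151.70588235 209.94117647]
blue [286 240  25  25 297] [297.31649832 252.3030303 ] [432.92220822 -32.15906313]
blue [304 250  12  19  89] [309.30337079 259.3258427 ] [417.69089884 -59.8807746 ]
green [501.19549926 417.54598217]
purple [435.0665768  225.14711523]
roll [709.62869397 278.61856118]
```

View pics/crop1.png

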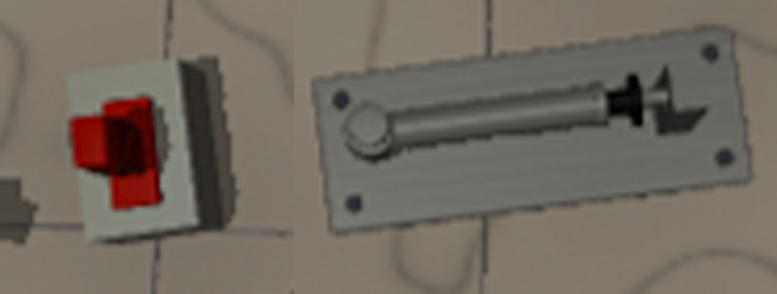

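The crop shows the red fork's handle in the white stand, whose top is centred near px (151.7,201) with its long axis about along world x. The holder's base corners in the crop are (312,80), (735,30), (750,180) and (330,232); the collar is at (632,100).

Run:
```python
from h import *
import pickle
fs=pickle.load(open("f0.pkl","rb"))
t=fs["top"];im=t["pixels"]
# stand top, z=64
c=np.array([[70,75],[178,60],[197,226],[88,242]])/4.2+[120,165]
P=np.array([onz(t,*p,64) for p in c]);print("stand",P.mean(0),np.round(P[:,:2]))
e=(P[0]+P[1]-P[2]-P[3])/2;print(" len",np.linalg.norm(e),"yaw",np.arctan2(e[1],e[0]))
# fork collar z=72
cc=np.array([[103,103],[152,97],[160,204],[113,209]])/4.2+[120,165]
Q=np.array([onz(t,*p,72) for p in cc]);print("collar",Q.mean(0));e=(Q[0]+Q[1]-Q[2]-Q[3])/2;print(" len",np.linalg.norm(e),"yaw",np.arctan2(e[1],e[0]))
h=(np.array([[312,80],[735,30],[750,180],[330,232]])-[294,0])/4.2+[240,130]
H=np.array([onz(t,*p,8) for p in h]);o=H.mean(0);e=(H[0]+H[3]-H[1]-H[2])/2;yaw=np.arctan2(-e[0],e[1]);print("holder",o,"len",np.linalg.norm(e),"yaw",yaw)
c,s=np.cos(yaw),np.sin(yaw)
w=lambda x,y:np.array([o[0]+c*x-s*y,o[1]+s*x+c*y])
print("hinge top px check",onz(t,*( (np.array([368,130])-[294,0])/4.2+[240,130]),88),w(0,90))
print("neck",w(0,-62),"collar px",onz(t,*((np.array([635,100])-[294,0])/4.2+[240,130]),76),w(0,-52))
# tool camera & tool axes
f=grab_frame("wrist");print(f["T_tool_cam"],f["camera_matrix"])
print(cv2.Rodrigues(np.zeros(3))[0][0], sense()["tcp_rot"])
```

```text
stand [540.12885033 297.26044084  64.        ] [[580. 333.]
 [589. 276.]
 [501. 261.]
 [491. 319.]]
 len 89.76928497256363 yaw 0.16456033432482012
collar [538.07006537 295.57469739  72.        ]
 len 56.744782027936715 yaw 0.1383793895073404
holder [646.73974342 -27.07573043   8.        ] len 239.37663419029934 yaw 0.1432647200099203
hinge top px check [631.28150681  61.73700551  88.        ] [633.88998053  62.00223314]
neck [655.5918023  -88.44054978] collar px [652.34294889 -78.2523042   76.        ] [654.16405087 -78.54299827]
[[-3.83816272e-04 -9.55310130e-01 -2.95605155e-01  7.52106319e+01]
 [ 9.99999874e-01 -2.71083301e-04 -4.22345814e-04 -1.21737372e+00]
 [ 3.23337614e-04 -2.95605279e-01  9.55310114e-01 -1.42662808e+02]
 [ 0.00000000e+00  0.00000000e+00  0.00000000e+00  1.00000000e+00]] [[293.31608751   0.         252.53273472]
 [  0.         293.31608751 186.92885323]
 [  0.           0.           1.        ]]
[1. 0. 0.] [-3.14055887e+00  1.37404114e-05  2.91278702e+00]
```

```bash
cat >> h.py <<'E'
def go(x,y,z,psi):
    """spin first, then shift in tool axes (cm)"""
    s=sense();p=s["eef_pos"];ps=s["tcp_rot"][2]
    sp=-((psi-ps+np.pi/2)%np.pi-np.pi/2)
    if abs(s["tcp_rot"][0])<3: print("ROLL?",s["tcp_rot"])
    d=np.array([x,y,z])-p
    print("now",np.round(p,1),"yaw",round(ps,4),"F",np.round(s["contact_force"],1),"op",round(s["opening"],3),"q6",round(s["qpos"][5],2),"t",s["clock"])
    print("spin %.3f  x %.2f y %.2f z %.2f"%(sp,(np.cos(psi)*d[0]+np.sin(psi)*d[1])/10,(np.sin(psi)*d[0]-np.cos(psi)*d[1])/10,-d[2]/10))
def wray(f,p,rot,u,v):
    """wrist camera ray in world; p, rot read just before the picture"""
    from scipy.spatial.transform import Rotation as Ro
    T=np.array(f["T_tool_cam"]);R=Ro.from_euler("xyz",rot).as_matrix()
    d=R@T[:3,:3]@np.linalg.inv(f["camera_matrix"])@[u,v,1]
    return np.array(p)+R@T[:3,3], d
E
python3 -c "
from h import *
go(539,296.5,230,3.29)"
```

```text
now [141.7 608.4 230.7] yaw 2.9128 F [ 0.3 -0.  -0.2] op 1.0 q6 -0.0 t 0.15
spin -0.377  x -34.68 y -36.72 z 0.07
```

```bash
python3 -m jog '[{"spin":-0.094},{"spin":-0.094},{"spin":-0.094},{"spin":-0.095},{"x":-2.3,"y":-2.4},{"x":-2.3,"y":-2.4},{"x":-2.3,"y":-2.4},{"x":-2.3,"y":-2.4},{"x":-2.3,"y":-2.4},{"x":-2.3,"y":-2.4},{"x":-2.3,"y":-2.4},{"x":-2.3,"y":-2.4},{"x":-2.3,"y":-2.4},{"x":-2.3,"y":-2.4},{"x":-2.3,"y":-2.4},{"x":-2.3,"y":-2.4},{"x":-2.3,"y":-2.4},{"x":-2.3,"y":-2.4},{"x":-2.3,"y":-2.4},{}]'
python3 - <<'E'
from h import *
import pickle
go(539,296.5,230,3.29)
s=sense();f=grab_frame("wrist");pickle.dump((s["eef_pos"],s["tcp_rot"],f),open("w1.pkl","wb"));cv2.imwrite("pics/w1.png",f["pixels"])
E
```

```text
now [141.7 608.4 230.7] yaw 2.9128 F [ 0.3 -0.  -0.2] op 1.0 q6 -0.0 t 0.15
spin -0.377  x -34.68 y -36.72 z 0.07schema error: expected keys x, y, z, spin, grip
```

View pics/w1.png

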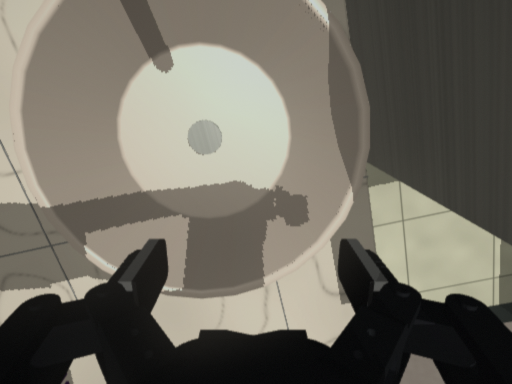

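The move was refused because every row must carry all five keys, so the arm has not moved and this picture shows only the basin and the fingers at (150,265) and (360,265). I'm resending it.

```bash
python3 -m jog '[{"x":0,"y":0,"z":0,"spin":-0.094,"grip":0},{"x":0,"y":0,"z":0,"spin":-0.094,"grip":0},{"x":0,"y":0,"z":0,"spin":-0.094,"grip":0},{"x":0,"y":0,"z":0,"spin":-0.095,"grip":0},{"x":-2.3,"y":-2.4,"z":0,"spin":0,"grip":0},{"x":-2.3,"y":-2.4,"z":0,"spin":0,"grip":0},{"x":-2.3,"y":-2.4,"z":0,"spin":0,"grip":0},{"x":-2.3,"y":-2.4,"z":0,"spin":0,"grip":0},{"x":-2.3,"y":-2.4,"z":0,"spin":0,"grip":0},{"x":-2.3,"y":-2.4,"z":0,"spin":0,"grip":0},{"x":-2.3,"y":-2.4,"z":0,"spin":0,"grip":0},{"x":-2.3,"y":-2.4,"z":0,"spin":0,"grip":0},{"x":-2.3,"y":-2.4,"z":0,"spin":0,"grip":0},{"x":-2.3,"y":-2.4,"z":0,"spin":0,"grip":0},{"x":-2.3,"y":-2.4,"z":0,"spin":0,"grip":0},{"x":-2.3,"y":-2.4,"z":0,"spin":0,"grip":0},{"x":-2.3,"y":-2.4,"z":0,"spin":0,"grip":0},{"x":-2.3,"y":-2.4,"z":0,"spin":0,"grip":0},{"x":-2.3,"y":-2.4,"z":0,"spin":0,"grip":0},{"x":0,"y":0,"z":0,"spin":0,"grip":0}]'
python3 - <<'E'
from h import *
import pickle
go(539,296.5,230,3.29)
s=sense();f=grab_frame("wrist");pickle.dump((s["eef_pos"],s["tcp_rot"],f),open("w1.pkl","wb"));cv2.imwrite("pics/w2.png",f["pixels"])
E
```

```text
clock: 1.87
eef_pos: [540.1, 300.2, 231.2]
tcp_rot: [-3.14, 0.002, -2.996]
contact_force: [-1.0, -0.2, -0.5]
opening: 1.001
grasp_force: 0.0
now [540.1 300.2 231.2] yaw -2.9964 F [-1.  -0.2 -0.5] op 1.001 q6 -1.21 t 1.8667
spin -0.003  x 0.17 y -0.35 z 0.12
```

View pics/w2.png

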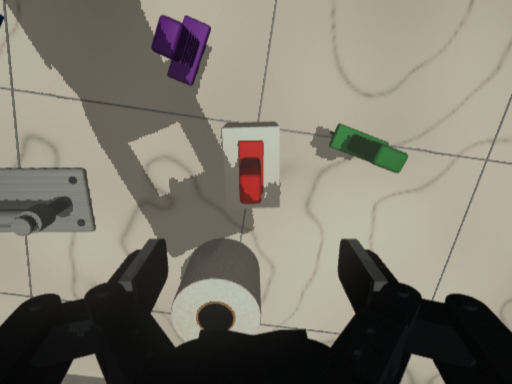

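The wrist view shows the red fork in the white stand at (251,172), purple at (182,48), green at (370,148), the roll at (216,300) and the holder's hinge at left (25,222). The yaw looks well aligned.

Run:
```python
from h import *
import pickle
p,r,f=pickle.load(open("w1.pkl","rb"));im=f["pixels"]
B,G,R=[im[...,i].astype(int) for i in range(3)]
m=((R>60)&(G<45)&(B<45)).astype(np.uint8)
mb=((R>190)&(G<60)&(B<60)).astype(np.uint8)
def at(u,v,z):
    c,d=wray(f,p,r,u,v); return (c+d*(z-c[2])/d[2])[:2]
n,l,st,ce=cv2.connectedComponentsWithStats(m);i=1+st[1:,4].argmax();print(st[i])
for v in range(st[i,1],st[i,1]+st[i,3],4):
    u=np.where(l[v]==i)[0];print(v,u.min(),u.max(),im[v,(u.min()+u.max())//2])
```

```text
[240 157  23  46 598]
157 244 256 [ 38  43 120]
161 240 259 [33 38 66]
165 240 260 [32 36 69]
169 241 260 [32 36 80]
173 240 260 [32 36 85]
177 240 260 [ 42  48 170]
181 240 260 [ 43  49 178]
185 240 260 [ 43  48 178]
189 240 262 [ 43  48 178]
193 240 260 [ 42  47 176]
197 240 259 [ 33  38 109]
201 241 259 [ 33  37 102]
```

Run:
```python
from h import *
import pickle
p,r,f=pickle.load(open("w1.pkl","rb"))
def at(u,v,z):
    c,d=wray(f,p,r,u,v); return (c+d*(z-c[2])/d[2])[:2]
c=at(250.3,187.5,146);print("handle",c,"near edge",at(250.3,172,146),"far",at(250.3,203,146),"collar near",at(251,141,72))
P=[at(*q,64) for q in((222,128),(278,123))];print("stand near edge",P,np.mean(P,0))
go(539.0,296.5,103,3.29)
```

```text
handle [536.0763502  296.33776737] near edge [523.20819157 294.49151223] far [549.37526059 298.24582449] collar near [509.48395882 292.56833942]
stand near edge [array([501.64785363, 260.88523618]), array([488.19911093, 317.68777841])] [494.92348228 289.2865073 ]
now [538.1 301.7 230.9] yaw -2.9968 F [0.5 0.  0. ] op 0.996 q6 -1.21 t 1.9167
spin -0.004  x -0.02 y -0.53 z 12.79
```

```bash
python3 -m jog '[{"x":0,"y":-0.53,"z":0,"spin":-0.003,"grip":0},{"x":0,"y":0,"z":2.5,"spin":0,"grip":0},{"x":0,"y":0,"z":2.5,"spin":0,"grip":0},{"x":0,"y":0,"z":2.5,"spin":0,"grip":0},{"x":0,"y":0,"z":2.5,"spin":0,"grip":0},{"x":0,"y":0,"z":2.5,"spin":0,"grip":0},{"x":0,"y":0,"z":1.1,"spin":0,"grip":0},{"x":0,"y":0,"z":0,"spin":0,"grip":0},{"x":0,"y":0,"z":0,"spin":0,"grip":0},{"x":0,"y":0,"z":0,"spin":0,"grip":0}]'
python3 -c "
from h import *
go(537.8,296.4,95,3.29)"
```

```text
clock: 2.75
eef_pos: [537.5, 299.1, 96.8]
tcp_rot: [3.141, 0.002, -2.99]
contact_force: [0.3, 0.4, 1.0]
opening: 0.996
grasp_force: 0.0
now [537.5 299.1  96.8] yaw -2.9898 F [0.3 0.4 1. ] op 0.996 q6 -1.22 t 2.75
spin 0.003  x 0.01 y -0.28 z 0.18
```

```bash
python3 -m jog '[{"x":0,"y":-0.26,"z":0.18,"spin":0,"grip":0},{"x":0,"y":0,"z":0,"spin":0,"grip":0},{"x":0,"y":0,"z":0,"spin":0,"grip":0},{"x":0,"y":0,"z":0,"spin":0,"grip":1},{"x":0,"y":0,"z":0,"spin":0,"grip":1},{"x":0,"y":0,"z":0,"spin":0,"grip":1},{"x":0,"y":0,"z":0,"spin":0,"grip":1},{"x":0,"y":0,"z":0,"spin":0,"grip":1},{"x":0,"y":0,"z":0,"spin":0,"grip":1},{"x":0,"y":0,"z":0,"spin":0,"grip":1},{"x":0,"y":0,"z":0,"spin":0,"grip":1},{"x":0,"y":0,"z":0,"spin":0,"grip":1},{"x":0,"y":0,"z":0,"spin":0,"grip":1},{"x":0,"y":0,"z":0,"spin":0,"grip":1}]' 80
python3 -c "
from h import *
go(537.8,296.4,95,3.29)"
```

```text
clock: 3.92
eef_pos: [537.3, 295.8, 93.4]
tcp_rot: [-3.142, -0.0, -2.99]
contact_force: [-1.1, -0.2, -1.7]
opening: 0.2
grasp_force: 77.9
now [537.3 295.8  93.4] yaw -2.9904 F [-1.1 -0.2 -1.7] op 0.2 q6 -1.22 t 3.9167
spin 0.003  x -0.06 y 0.06 z -0.16
```

```bash
python3 -m jog '[{"x":0,"y":0,"z":-1,"spin":0,"grip":1},{"x":0,"y":0,"z":-1.5,"spin":0,"grip":1},{"x":0,"y":0,"z":-2,"spin":0,"grip":1},{"x":0,"y":0,"z":-2,"spin":0,"grip":1},{"x":0,"y":0,"z":-2,"spin":0,"grip":1},{"x":0,"y":0,"z":-2,"spin":0,"grip":1},{"x":0,"y":0,"z":-2,"spin":0,"grip":1},{"x":0,"y":0,"z":-2,"spin":0,"grip":1},{"x":0,"y":0,"z":-1.5,"spin":0,"grip":1},{"x":0,"y":0,"z":0,"spin":0,"grip":1},{"x":0,"y":0,"z":0,"spin":0,"grip":1},{"x":0,"y":0,"z":0,"spin":0,"grip":1}]'
python3 - <<'E'
from h import *
go(655.6,-88.4,250,np.pi+0.143)
t=grab_frame("top");s=grab_frame("side")
import pickle;pickle.dump((t,s),open("f1.pkl","wb"))
cv2.imwrite("pics/lift.png",np.hstack([cv2.resize(s["pixels"][100:300,180:330],None,fx=2.6,fy=2.6,interpolation=cv2.INTER_CUBIC),cv2.resize(t["pixels"][130:200,90:170],(400,520))]))
E
```

```text
clock: 4.92
eef_pos: [536.8, 295.5, 252.7]
tcp_rot: [-3.141, -0.001, -2.99]
contact_force: [-0.2, 0.5, -0.1]
opening: 0.2
grasp_force: 78.0
now [536.8 295.5 252.7] yaw -2.9904 F [-0.2  0.5 -0.1] op 0.2 q6 -1.22 t 4.9167
spin 0.008  x -6.29 y -39.69 z 0.27
```

View pics/lift.png

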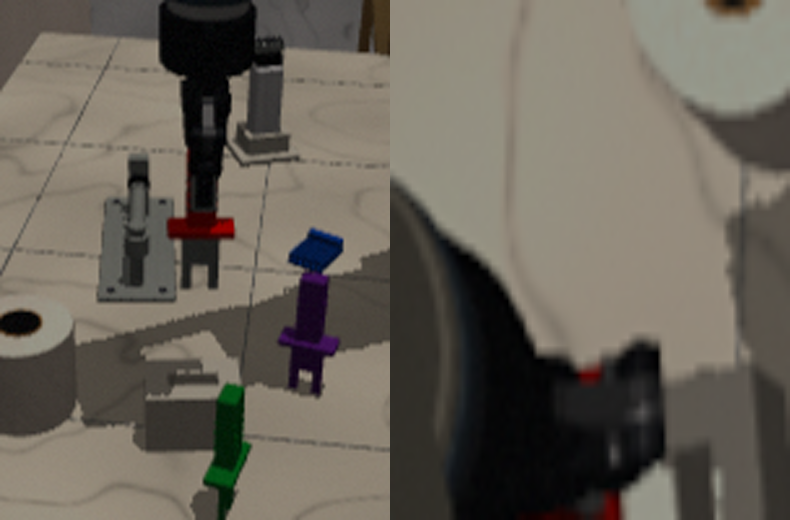

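The fork is held upright. In the crop its collar is at (201,228) and its blade at (200,265). Next is the in-hand offset along the fork's x, from the side ray.

Run:
```python
from h import *
import pickle
t,f=pickle.load(open("f1.pkl","rb"));im=f["pixels"]
B,G,R=[im[...,i].astype(int) for i in range(3)]
m=((R>100)&(G<60)&(B<60)).astype(np.uint8);m[:,:235]=0
n,l,st,ce=cv2.connectedComponentsWithStats(m);
for i in range(1,n):
    if st[i,4]>20: print(st[i],ce[i])
rows=[v for v in range(384) if m[v].sum()>20]
for v in rows: 
    u=np.where(m[v])[0];uc=(u.min()+u.max())/2;c,d=ray(f,uc,v);k=(308.5-c[1])/d[1];print(v,u.min(),u.max(),c+d*k)
# compare with predicted projection if fork axis at TCP
yaw=-2.9904+np.pi;ex=np.array([np.cos(yaw),np.sin(yaw),0]);ey=np.array([-ex[1],ex[0],0])
o=np.array([536.8,295.5,165.3])
for z in(58,66):print(proj(f,[o+ex*a+ey*13+[0,0,z] for a in(-29,29)]))
for z in(0,30):print(proj(f,[o+ex*a+ey*2+[0,0,z] for a in(-16.5,16.5)]))
```

```text
[261 184   9   6  40] [265.675 187.1  ]
[[270.34827332 192.19086594]
 [244.41293955 192.16648047]]
[[270.49320146 189.11911954]
 [244.44140807 189.08718975]]
[[263.68746399 211.01308286]
 [249.53425612 211.02451683]]
[[264.10617651 200.13691882]
 [249.72168749 200.13401425]]
```

```bash
python3 -c "
from h import *
go(648,-30,250,np.pi+0.143)"
```

```text
now [536.6 295.4 252.1] yaw -2.9904 F [-0.1  0.2 -0.8] op 0.204 q6 -1.22 t 5.0167
spin 0.008  x -6.39 y -33.80 z 0.21
```

```bash
python3 -m jog '[{"x":-0.4,"y":-1.2,"z":0,"spin":0.008,"grip":1},{"x":-0.4,"y":-2.2,"z":0,"spin":0,"grip":1},{"x":-0.4,"y":-2.2,"z":0,"spin":0,"grip":1},{"x":-0.4,"y":-2.2,"z":0,"spin":0,"grip":1},{"x":-0.4,"y":-2.2,"z":0,"spin":0,"grip":1},{"x":-0.4,"y":-2.2,"z":0,"spin":0,"grip":1},{"x":-0.4,"y":-2.2,"z":0,"spin":0,"grip":1},{"x":-0.4,"y":-2.2,"z":0,"spin":0,"grip":1},{"x":-0.4,"y":-2.2,"z":0,"spin":0,"grip":1},{"x":-0.4,"y":-2.2,"z":0,"spin":0,"grip":1},{"x":-0.4,"y":-2.2,"z":0,"spin":0,"grip":1},{"x":-0.4,"y":-2.2,"z":0,"spin":0,"grip":1},{"x":-0.4,"y":-2.2,"z":0,"spin":0,"grip":1},{"x":-0.4,"y":-2.2,"z":0,"spin":0,"grip":1},{"x":-0.4,"y":-2.2,"z":0,"spin":0,"grip":1},{"x":-0.4,"y":-1.8,"z":0,"spin":0,"grip":1},{"x":0,"y":0,"z":0,"spin":0,"grip":1},{"x":0,"y":0,"z":0,"spin":0,"grip":1},{"x":0,"y":0,"z":0,"spin":0,"grip":1},{"x":0,"y":0,"z":0,"spin":0,"grip":1}]'
python3 - <<'E'
from h import *
import pickle
go(655.6,-88.4,230,np.pi+0.143)
s=sense();f=grab_frame("wrist");pickle.dump((s["eef_pos"],s["tcp_rot"],f),open("w3.pkl","wb"))
im=f["pixels"];cv2.imwrite("pics/w3.png",cv2.resize(im[60:310,60:390],None,fx=2.4,fy=2.4,interpolation=cv2.INTER_CUBIC))
E
```

```text
clock: 6.68
eef_pos: [648.5, -29.0, 253.1]
tcp_rot: [3.141, -0.001, -2.998]
contact_force: [0.1, 0.6, -1.9]
opening: 0.2
grasp_force: 78.2
now [648.5 -29.  253.1] yaw -2.998 F [ 0.1  0.6 -1.9] op 0.2 q6 -1.76 t 6.6833
spin 0.001  x 0.15 y -5.98 z 2.31
```

View pics/w3.png

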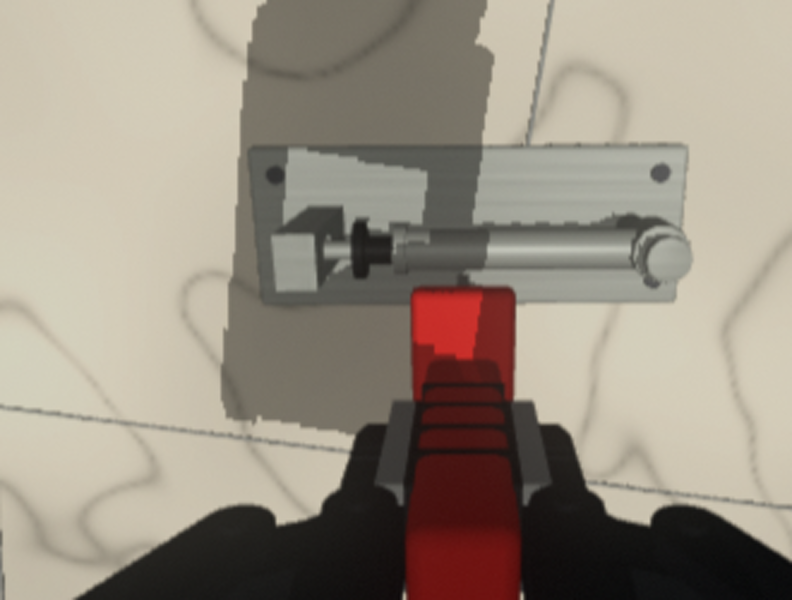

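The wrist view shows the pin in the crop at about (338,249), the collar disc at u 353–368 and v 219–278, the bar axis at v≈248, the post's top at u 272–318 and v 234–290, and the column's top at (664,256).

Run:
```python
from h import *
import pickle
p,r,f=pickle.load(open("w3.pkl","rb"))
def at(u,v,z):
    c,d=wray(f,p,r,u/2.4+60,v/2.4+60); return (c+d*(z-c[2])/d[2])[:2]
yaw=.1435;ex=np.array([np.cos(yaw),np.sin(yaw)]);ey=np.array([-ex[1],ex[0]])
o=np.array([646.74,-27.08])
L=lambda n,u,v,z:print(n,np.round(at(u,v,z),1),"holder frame",np.round([(at(u,v,z)-o)@ex,(at(u,v,z)-o)@ey],1))
L("bar mid (0,?)",500,248,62);L("bar near hinge",625,249,62)
L("collar ctr (0,-52.5)",360,248.5,62);L("collar left (0,-55)",353,248.5,62)
L("pin",338,249,62)
L("post TL",272,234,88);L("post TR",318,234,88);L("post BR (13,-69)",318,290,88);L("post BL (13,-88)",273,292,88)
L("col top (0,90)",664,256,88)
for c in((248,146),(687,146),(676,301),(264,305)):L("base",*c,8)
```

```text
bar mid (0,?) [644.8 -12.3] holder frame [ 0.2 14.9]
bar near hinge [636.7  47.7] holder frame [ 0.7 75.5]
collar ctr (0,-52.5) [654.8 -79.4] holder frame [  0.5 -52.9]
collar left (0,-55) [655.2 -82.7] holder frame [  0.5 -56.3]
pin [656.5 -89.9] holder frame [  0.7 -63.6]
post TL [ 647.5 -115.7] holder frame [-11.9 -87.8]
post TR [644.6 -95.5] holder frame [-11.9 -67.4]
post BR (13,-69) [670.4 -93.3] holder frame [ 13.9 -69. ]
post BL (13,-88) [ 674.3 -113.5] holder frame [ 14.9 -89.5]
col top (0,90) [632.4  58.8] holder frame [-1.9 87. ]
base [ 620.2 -151. ] holder frame [ -43.9 -118.8]
base [586.5  83.2] holder frame [-43.9 117.8]
base [672.6  97.6] holder frame [ 43.4 119.7]
base [ 708.9 -137. ] holder frame [  45.8 -117.7]
```

```bash
python3 -m jog '[{"x":0,"y":-1,"z":0.5,"spin":0,"grip":1},{"x":0.05,"y":-1.5,"z":0.5,"spin":0,"grip":1},{"x":0.05,"y":-1.5,"z":0.5,"spin":0,"grip":1},{"x":0.05,"y":-1.3,"z":0.5,"spin":0,"grip":1},{"x":0,"y":-0.7,"z":0.3,"spin":0,"grip":1},{"x":0,"y":0,"z":0,"spin":0,"grip":1},{"x":0,"y":0,"z":0,"spin":0,"grip":1},{"x":0,"y":0,"z":0,"spin":0,"grip":1},{"x":0,"y":0,"z":0,"spin":0,"grip":1}]'
python3 - <<'E'
from h import *
go(655.9,-88.5,135,np.pi+0.1435)
E
```

```text
clock: 7.48
eef_pos: [656.2, -88.7, 230.8]
tcp_rot: [3.141, 0.0, -2.998]
contact_force: [-0.8, 0.3, 0.3]
opening: 0.2
grasp_force: 78.3
now [656.2 -88.7 230.8] yaw -2.9981 F [-0.8  0.3  0.3] op 0.2 q6 -1.85 t 7.4833
spin -0.000  x 0.02 y 0.03 z 9.58
```

```bash
python3 -m jog '[{"x":0,"y":0,"z":1.5,"spin":0,"grip":1},{"x":0,"y":0,"z":1.5,"spin":0,"grip":1},{"x":0,"y":0,"z":1.5,"spin":0,"grip":1},{"x":0,"y":0,"z":0.5,"spin":0,"grip":1},{"x":0,"y":0,"z":0.5,"spin":0,"grip":1},{"x":0,"y":0,"z":0.5,"spin":0,"grip":1},{"x":0,"y":0,"z":0.5,"spin":0,"grip":1},{"x":0,"y":0,"z":0,"spin":0,"grip":1},{"x":0,"y":0,"z":0,"spin":0,"grip":1}]'
python3 - <<'E'
from h import *
import pickle
go(655.9,-88.5,135,np.pi+0.1435)
s=sense();f=grab_frame("wrist");t=grab_frame("top");d=grab_frame("side");
a=cv2.resize(f["pixels"][80:240,180:340],(540,540),interpolation=cv2.INTER_CUBIC);b=cv2.resize(d["pixels"][130:230,205:255],(250,540),interpolation=cv2.INTER_CUBIC)
cv2.imwrite("pics/w4.png",np.hstack([a,b]))
E
```

```text
clock: 8.23
eef_pos: [656.2, -89.1, 165.7]
tcp_rot: [-3.142, 0.0, -2.998]
contact_force: [0.2, -0.6, -1.1]
opening: 0.198
grasp_force: 78.3
now [656.2 -89.1 165.7] yaw -2.9984 F [ 0.2 -0.6 -1.1] op 0.198 q6 -1.85 t 8.2333
spin -0.000  x 0.02 y 0.07 z 3.07
```

View pics/w4.png

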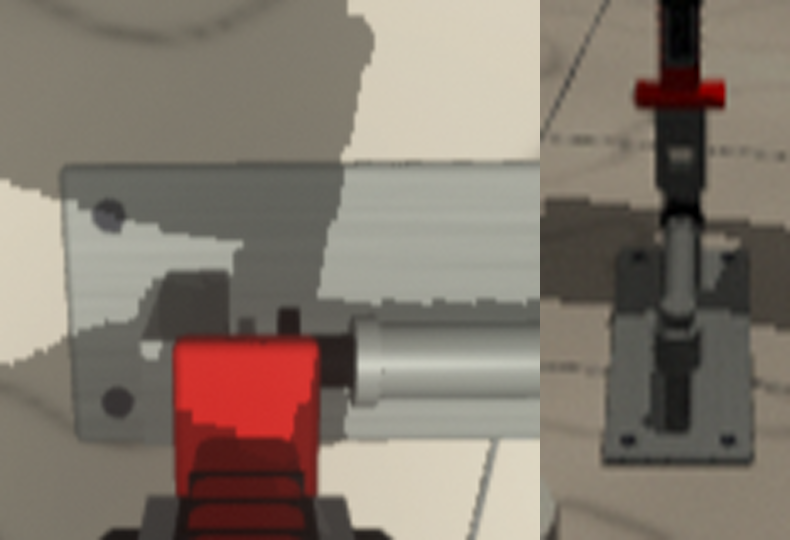

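The fork is centred over the pin, between the black collar at (290,325) and the post at (195,310), and lines up with the bar in the side crop. Lowering astride.

```bash
python3 -m jog '[{"x":0,"y":0.03,"z":0.5,"spin":0,"grip":1},{"x":0,"y":0.03,"z":0.5,"spin":0,"grip":1},{"x":0,"y":0,"z":0.5,"spin":0,"grip":1},{"x":0,"y":0,"z":0.5,"spin":0,"grip":1},{"x":0,"y":0,"z":0.5,"spin":0,"grip":1},{"x":0,"y":0,"z":0.5,"spin":0,"grip":1},{"x":0,"y":0,"z":0,"spin":0,"grip":1},{"x":0,"y":0,"z":0,"spin":0,"grip":1},{"x":0,"y":0,"z":0,"spin":0,"grip":1}]'
python3 - <<'E'
from h import *
go(655.9,-88.5,135,np.pi+0.1435)
E
```

```text
clock: 9.13
eef_pos: [656.1, -88.6, 135.6]
tcp_rot: [-3.142, 0.0, -2.998]
contact_force: [0.5, 0.3, -2.2]
opening: 0.199
grasp_force: 78.3
now [656.1 -88.6 135.6] yaw -2.9984 F [ 0.5  0.3 -2.2] op 0.199 q6 -1.85 t 9.1333
spin -0.000  x 0.02 y 0.01 z 0.06
```

```bash
python3 -m jog '[{"x":0,"y":0.3,"z":0,"spin":0,"grip":1},{"x":0,"y":0.3,"z":0,"spin":0,"grip":1},{"x":0,"y":0.2,"z":0,"spin":0,"grip":1},{"x":0,"y":0,"z":0,"spin":0,"grip":1},{"x":0,"y":0,"z":0,"spin":0,"grip":1},{"x":0,"y":0,"z":0,"spin":0,"grip":1}]'; python3 -m jog '[{"x":0,"y":0.2,"z":0,"spin":0,"grip":1},{"x":0,"y":0.2,"z":0,"spin":0,"grip":1},{"x":0,"y":0.2,"z":0,"spin":0,"grip":1},{"x":0,"y":0.15,"z":0,"spin":0,"grip":1},{"x":0,"y":0,"z":0,"spin":0,"grip":1},{"x":0,"y":0,"z":0,"spin":0,"grip":1},{"x":0,"y":0,"z":0,"spin":0,"grip":1}]'
python3 - <<'E'
from h import *
go(655.9-15.5*.143,-88.5+15.5*.99,135,np.pi+0.1435)
E
```

```text
clock: 9.63
eef_pos: [655.1, -81.0, 135.7]
tcp_rot: [-3.141, 0.001, -2.998]
contact_force: [-0.1, -3.2, -0.5]
opening: 0.2
grasp_force: 78.4
clock: 10.22
eef_pos: [654.0, -73.5, 135.7]
tcp_rot: [-3.141, 0.0, -2.998]
contact_force: [1.0, -5.4, 1.1]
opening: 0.203
grasp_force: 78.6
now [654.  -73.5 135.7] yaw -2.9982 F [ 1.  -5.4  1.1] op 0.203 q6 -1.83 t 10.2167
spin -0.000  x 0.02 y 0.04 z 0.07
```

```bash
python3 -m jog '[{"x":0,"y":0.15,"z":0,"spin":0,"grip":1},{"x":0,"y":0,"z":0,"spin":0,"grip":1},{"x":0,"y":0,"z":0,"spin":0,"grip":1},{"x":0,"y":0,"z":0,"spin":0,"grip":1}]'; python3 -m jog '[{"x":0.54,"y":0.01,"z":0,"spin":0.04,"grip":1},{"x":0.54,"y":0.01,"z":0,"spin":0.04,"grip":1},{"x":0.54,"y":0.01,"z":0,"spin":0.04,"grip":1},{"x":0.54,"y":0.01,"z":0,"spin":0.04,"grip":1},{"x":0.54,"y":0.01,"z":0,"spin":0.04,"grip":1},{"x":0.54,"y":0.01,"z":0,"spin":0.04,"grip":1},{"x":0,"y":0,"z":0,"spin":0,"grip":1},{"x":0,"y":0,"z":0,"spin":0,"grip":1},{"x":0,"y":0,"z":0,"spin":0,"grip":1}]'
cat >> h.py <<'E'
def arc():
    s=sense();p=s["eef_pos"][:2]-[634.1,62.0];R=np.hypot(*p)
    fa=np.arctan2(-p[0],-p[1])+.1435 # angle of fork about hinge from closed
    print("R",R,"arc",fa,"tool turn",np.pi+.1435-(s["tcp_rot"][2]%(2*np.pi)),"F tool",s["contact_force"])
E
python3 - <<'E'
from h import *
arc()
E
```

```text
clock: 10.55
eef_pos: [653.7, -72.1, 135.7]
tcp_rot: [-3.141, 0.0, -2.998]
contact_force: [1.0, -6.3, 0.4]
opening: 0.198
grasp_force: 78.6
clock: 11.3
eef_pos: [620.7, -73.0, 135.6]
tcp_rot: [-3.141, -0.001, 3.045]
contact_force: [-0.8, -6.0, 2.4]
opening: 0.199
grasp_force: 78.8
R 135.61930838998592 arc 0.2421897587684011 tool turn 0.24006893913310456 F tool [-0.84951075 -5.9550027   2.44886983]
```

```bash
python3 -m jog '[{"x":0.814,"y":0.024,"z":0,"spin":0.06,"grip":1},{"x":0.814,"y":0.024,"z":0,"spin":0.06,"grip":1},{"x":0.814,"y":0.024,"z":0,"spin":0.06,"grip":1},{"x":0.814,"y":0.024,"z":0,"spin":0.06,"grip":1},{"x":0.814,"y":0.024,"z":0,"spin":0.06,"grip":1},{"x":0.814,"y":0.024,"z":0,"spin":0.06,"grip":1},{"x":0.814,"y":0.024,"z":0,"spin":0.06,"grip":1},{"x":0.814,"y":0.024,"z":0,"spin":0.06,"grip":1},{"x":0.814,"y":0.024,"z":0,"spin":0.06,"grip":1},{"x":0,"y":0,"z":0,"spin":0,"grip":1},{"x":0,"y":0,"z":0,"spin":0,"grip":1}]' ; python3 -c "
from h import *
arc()"
```

```text
clock: 12.22
eef_pos: [551.7, -46.4, 135.3]
tcp_rot: [-3.14, -0.003, 2.505]
contact_force: [-2.4, -4.8, 0.7]
opening: 0.199
grasp_force: 79.0
R 136.13767070968063 arc 0.7938006205988365 tool turn 0.7802920592212632 F tool [-2.40161709 -4.77264355  0.6854617 ]
```

```bash
python3 -m jog '[{"x":0.814,"y":0.024,"z":0,"spin":0.062,"grip":1},{"x":0.814,"y":0.024,"z":0,"spin":0.062,"grip":1},{"x":0.814,"y":0.024,"z":0,"spin":0.062,"grip":1},{"x":0.814,"y":0.024,"z":0,"spin":0.062,"grip":1},{"x":0.814,"y":0.024,"z":0,"spin":0.061,"grip":1},{"x":0.814,"y":0.024,"z":0,"spin":0.061,"grip":1},{"x":0.814,"y":0.024,"z":0,"spin":0.06,"grip":1},{"x":0.814,"y":0.024,"z":0,"spin":0.06,"grip":1},{"x":0.814,"y":0.024,"z":0,"spin":0.06,"grip":1},{"x":0,"y":0,"z":0,"spin":0,"grip":1},{"x":0,"y":0,"z":0,"spin":0,"grip":1},{"x":0,"y":0,"z":0,"spin":0,"grip":1}]' ; python3 -c "
from h import *
arc()"
```

```text
clock: 13.22
eef_pos: [506.6, 11.3, 134.8]
tcp_rot: [-3.137, -0.003, 1.955]
contact_force: [-5.7, -1.5, 2.3]
opening: 0.2
grasp_force: 79.0
R 137.20153103518038 arc 1.3361120057652383 tool turn 1.3302301964247039 F tool [-5.74865902 -1.48149497  2.2664517 ]
```

```bash
python3 -m jog '[{"x":0,"y":-0.3,"z":0,"spin":0,"grip":1},{"x":0,"y":-0.3,"z":0,"spin":0,"grip":1},{"x":0,"y":-0.3,"z":0,"spin":0,"grip":1},{"x":0,"y":-0.3,"z":0,"spin":0,"grip":1},{"x":0,"y":-0.3,"z":0,"spin":0,"grip":1},{"x":-0.1,"y":0,"z":0,"spin":0,"grip":1},{"x":-0.1,"y":0,"z":0,"spin":0,"grip":1},{"x":0,"y":0,"z":0,"spin":0,"grip":1},{"x":0,"y":0,"z":0,"spin":0,"grip":1},{"x":0,"y":0,"z":0,"spin":0,"grip":1}]'
python3 - <<'E'
from h import *
arc()
f=grab_frame("wrist");t=grab_frame("top");
a=cv2.resize(f["pixels"][60:260,140:340],(400,400),interpolation=cv2.INTER_CUBIC);b=cv2.resize(t["pixels"][130:230,240:340],(400,400),interpolation=cv2.INTER_CUBIC)
cv2.imwrite("pics/w5.png",np.hstack([a,b]))
E
```

```text
clock: 14.05
eef_pos: [496.6, 3.2, 135.6]
tcp_rot: [3.141, 0.0, 1.955]
contact_force: [0.2, 0.1, -1.9]
opening: 0.199
grasp_force: 78.5
R 149.56964626542202 arc 1.3100846930690258 tool turn 1.3303580995846116 F tool [ 0.17695005  0.13319698 -1.94504133]
```

View pics/w5.png

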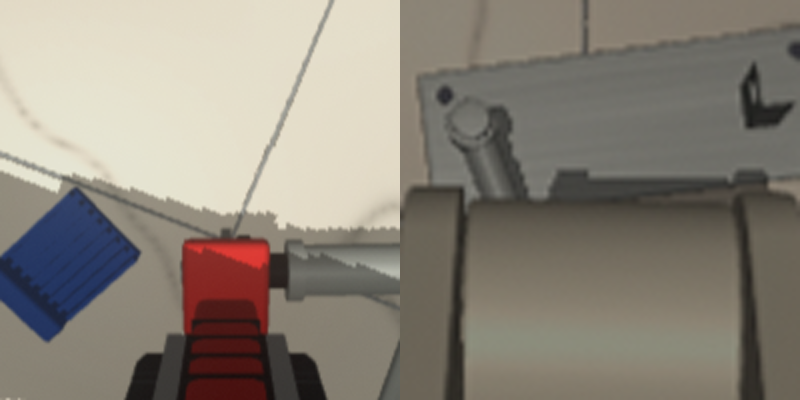

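The bar stands open at roughly 1.3 rad, with its sprung end clear of the blade. The comb at (65,265) is untouched. Lifting out.

```bash
python3 -m jog '[{"x":0,"y":-0.1,"z":0,"spin":0,"grip":1},{"x":0,"y":0,"z":-0.5,"spin":0,"grip":1},{"x":0,"y":0,"z":-0.5,"spin":0,"grip":1},{"x":0,"y":0,"z":-0.5,"spin":0,"grip":1},{"x":0,"y":0,"z":-0.5,"spin":0,"grip":1},{"x":0,"y":0,"z":-0.5,"spin":0,"grip":1},{"x":0,"y":0,"z":-0.5,"spin":0,"grip":1},{"x":0,"y":0,"z":-1.5,"spin":0,"grip":1},{"x":0,"y":0,"z":-2,"spin":0,"grip":1},{"x":0,"y":0,"z":-2,"spin":0,"grip":1},{"x":0,"y":0,"z":-2,"spin":0,"grip":1},{"x":0,"y":0,"z":-1.2,"spin":0,"grip":1},{"x":0,"y":0,"z":0,"spin":0,"grip":1},{"x":0,"y":0,"z":0,"spin":0,"grip":1}]'; python3 -c "
from h import *
go(537.3,295.8,250,-2.9904)"
```

```text
clock: 15.32
eef_pos: [495.5, 2.8, 253.0]
tcp_rot: [3.14, 0.001, 1.955]
contact_force: [0.1, 0.4, -1.1]
opening: 0.2
grasp_force: 78.6
now [495.5   2.8 253. ] yaw 1.9548 F [ 0.1  0.4 -1.1] op 0.2 q6 -0.38 t 15.3167
spin -1.338  x -8.54 y 28.34 z 0.30
```

```bash
python3 -m jog '[{"x":0,"y":0,"z":0,"spin":-0.103,"grip":1},{"x":0,"y":0,"z":0,"spin":-0.103,"grip":1},{"x":0,"y":0,"z":0,"spin":-0.103,"grip":1},{"x":0,"y":0,"z":0,"spin":-0.103,"grip":1},{"x":0,"y":0,"z":0,"spin":-0.103,"grip":1},{"x":0,"y":0,"z":0,"spin":-0.103,"grip":1},{"x":0,"y":0,"z":0,"spin":-0.103,"grip":1},{"x":0,"y":0,"z":0,"spin":-0.103,"grip":1},{"x":0,"y":0,"z":0,"spin":-0.103,"grip":1},{"x":0,"y":0,"z":0,"spin":-0.103,"grip":1},{"x":0,"y":0,"z":0,"spin":-0.103,"grip":1},{"x":0,"y":0,"z":0,"spin":-0.103,"grip":1},{"x":0,"y":0,"z":0,"spin":-0.102,"grip":1}]'
python3 -m jog '[{"x":-0.4,"y":1.2,"z":0,"spin":0,"grip":1},{"x":-0.7,"y":2.2,"z":0,"spin":0,"grip":1},{"x":-0.7,"y":2.2,"z":0,"spin":0,"grip":1},{"x":-0.7,"y":2.2,"z":0,"spin":0,"grip":1},{"x":-0.7,"y":2.2,"z":0,"spin":0,"grip":1},{"x":-0.7,"y":2.2,"z":0,"spin":0,"grip":1},{"x":-0.7,"y":2.2,"z":0,"spin":0,"grip":1},{"x":-0.7,"y":2.2,"z":0,"spin":0,"grip":1},{"x":-0.7,"y":2.2,"z":0,"spin":0,"grip":1},{"x":-0.7,"y":2.2,"z":0,"spin":0,"grip":1},{"x":-0.7,"y":2.2,"z":0,"spin":0,"grip":1},{"x":-0.7,"y":2.2,"z":0,"spin":0,"grip":1},{"x":-0.5,"y":2.2,"z":0,"spin":0,"grip":1},{"x":0,"y":0.8,"z":0,"spin":0,"grip":1},{"x":0,"y":0,"z":0,"spin":0,"grip":1},{"x":0,"y":0,"z":0,"spin":0,"grip":1},{"x":0,"y":0,"z":0,"spin":0,"grip":1}]'; python3 -c "
from h import *
go(538.1,296.2,95,-2.9904)"
```

```text
clock: 16.4
eef_pos: [494.4, 2.8, 251.0]
tcp_rot: [3.141, -0.002, -2.985]
contact_force: [0.7, -0.3, -1.0]
opening: 0.204
grasp_force: 78.6
clock: 17.82
eef_pos: [537.1, 295.3, 251.8]
tcp_rot: [-3.141, -0.001, -2.991]
contact_force: [1.2, 0.2, -0.9]
opening: 0.2
grasp_force: 78.6
now [537.1 295.3 251.8] yaw -2.9906 F [ 1.2  0.2 -0.9] op 0.2 q6 -1.22 t 17.8167
spin -0.000  x -0.11 y 0.07 z 15.68
```

```bash
python3 -m jog '[{"x":-0.1,"y":0.07,"z":1.2,"spin":0,"grip":1},{"x":0,"y":0,"z":2,"spin":0,"grip":1},{"x":0,"y":0,"z":2,"spin":0,"grip":1},{"x":0,"y":0,"z":2,"spin":0,"grip":1},{"x":0,"y":0,"z":1.3,"spin":0,"grip":1},{"x":0,"y":0,"z":0.7,"spin":0,"grip":1},{"x":0,"y":0,"z":0.7,"spin":0,"grip":1},{"x":0,"y":0,"z":0.7,"spin":0,"grip":1},{"x":0,"y":0,"z":0,"spin":0,"grip":1},{"x":0,"y":0,"z":0,"spin":0,"grip":1}]' ; python3 -c "
from h import *
go(538.1,296.2,95,-2.9904)"
```

```text
clock: 18.65
eef_pos: [538.6, 297.4, 146.7]
tcp_rot: [3.142, 0.0, -2.99]
contact_force: [-0.2, 0.4, -0.9]
opening: 0.199
grasp_force: 78.6
now [538.6 297.4 146.7] yaw -2.9904 F [-0.2  0.4 -0.9] op 0.199 q6 -1.22 t 18.65
spin -0.000  x 0.07 y -0.11 z 5.17
```

Tips are inside the slot with no contact force; lowering the rest.

```bash
python3 -m jog '[{"x":0.05,"y":-0.1,"z":0.7,"spin":0,"grip":1},{"x":0,"y":0,"z":0.9,"spin":0,"grip":1},{"x":0,"y":0,"z":0.9,"spin":0,"grip":1},{"x":0,"y":0,"z":0.9,"spin":0,"grip":1},{"x":0,"y":0,"z":0.9,"spin":0,"grip":1},{"x":0,"y":0,"z":0.5,"spin":0,"grip":1},{"x":0,"y":0,"z":0.3,"spin":0,"grip":1},{"x":0,"y":0,"z":0,"spin":0,"grip":1},{"x":0,"y":0,"z":0,"spin":0,"grip":1},{"x":0,"y":0,"z":0,"spin":0,"grip":1}]' ; python3 -c "
from h import *
go(538.1,296.2,94,-2.9904)"
```

```text
clock: 19.48
eef_pos: [538.4, 296.5, 95.9]
tcp_rot: [3.141, 0.001, -2.99]
contact_force: [-0.0, -0.3, -1.4]
opening: 0.2
grasp_force: 78.6
now [538.4 296.5  95.9] yaw -2.9904 F [-0.  -0.3 -1.4] op 0.2 q6 -1.22 t 19.4833
spin -0.000  x 0.03 y -0.02 z 0.19
```

```bash
python3 -m jog '[{"x":0,"y":0,"z":0.1,"spin":0,"grip":1},{"x":0,"y":0,"z":0.1,"spin":0,"grip":1},{"x":0,"y":0,"z":0,"spin":0,"grip":1},{"x":0,"y":0,"z":0,"spin":0,"grip":0.7},{"x":0,"y":0,"z":0,"spin":0,"grip":0.7},{"x":0,"y":0,"z":0,"spin":0,"grip":0.5},{"x":0,"y":0,"z":0,"spin":0,"grip":0.2},{"x":0,"y":0,"z":0,"spin":0,"grip":0},{"x":0,"y":0,"z":0,"spin":0,"grip":0},{"x":0,"y":0,"z":0,"spin":0,"grip":0},{"x":0,"y":0,"z":0,"spin":0,"grip":0},{"x":0,"y":0,"z":0,"spin":0,"grip":0},{"x":0,"y":0,"z":0,"spin":0,"grip":0}]'
python3 -m jog '[{"x":0,"y":0,"z":-1,"spin":0,"grip":0},{"x":0,"y":0,"z":-2,"spin":0,"grip":0},{"x":0,"y":0,"z":-2,"spin":0,"grip":0},{"x":0,"y":0,"z":-2.5,"spin":0,"grip":0},{"x":0,"y":0,"z":-2.5,"spin":0,"grip":0},{"x":0,"y":0,"z":-2.5,"spin":0,"grip":0},{"x":0,"y":0,"z":-2.5,"spin":0,"grip":0},{"x":2,"y":0,"z":0,"spin":0,"grip":0},{"x":2.5,"y":0,"z":0,"spin":0,"grip":0},{"x":2.5,"y":0,"z":0,"spin":0,"grip":0},{"x":2.5,"y":0,"z":0,"spin":0,"grip":0},{"x":2.5,"y":0,"z":0,"spin":0,"grip":0},{"x":2.5,"y":0,"z":0,"spin":0,"grip":0},{"x":0,"y":0,"z":0,"spin":0,"grip":0},{"x":0,"y":0,"z":0,"spin":0,"grip":0},{"x":0,"y":0,"z":0,"spin":0,"grip":0}]'
python3 - <<'E'
from h import *
t=grab_frame("top");d=grab_frame("side")
a=cv2.resize(t["pixels"][90:280,80:360],(480,326),interpolation=cv2.INTER_CUBIC);b=cv2.resize(d["pixels"][130:300,150:330],(316,298),interpolation=cv2.INTER_CUBIC);b=cv2.copyMakeBorder(b,0,28,0,0,0)
cv2.imwrite("pics/end.png",np.hstack([a,b]))
E
```

```text
clock: 20.57
eef_pos: [538.0, 296.3, 93.4]
tcp_rot: [-3.142, -0.0, -2.99]
contact_force: [0.2, 0.0, -0.4]
opening: 0.999
grasp_force: 0.0
clock: 21.9
eef_pos: [395.5, 274.9, 244.3]
tcp_rot: [3.141, 0.002, -2.99]
contact_force: [-0.2, -0.2, 0.0]
opening: 0.998
grasp_force: 0.0
```

View pics/end.png

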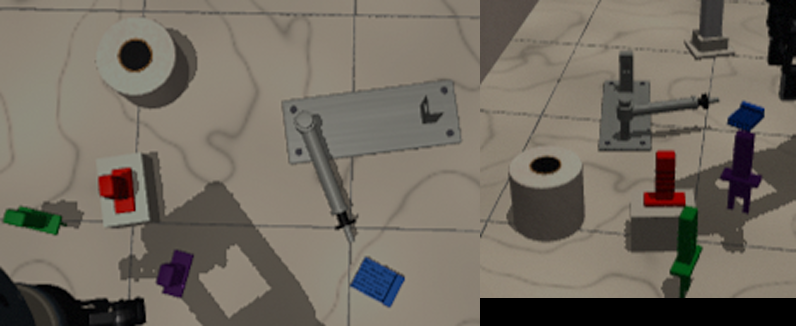

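The end picture shows the red fork upright in its stand at (118,190), the bar open at about 1.3 rad from (305,120) to (347,235), and the roll and comb in place. Handing in.

```bash
python3 -c "
from rig import *
print(sign_off())"
```

```text
the job is handed in; nothing more can be done
None
```

The job is handed in at about 22 s; the hand-in returned no verdict. The last pictures show the bar open about 1.3 rad with its sprung end out, the red fork back in its stand and released, and the comb and fresh roll in place (the trimmer was never approached).

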